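# Open the lift-and-slide cover of the sloping tool console and stow the pliers

## Task

Lift the cover of the sloping console clear of its seat, slide it in its channels to the right, to the end beneath the little shelf, so that the bay is completely open, and leave it lying flat there. Then put the pliers flat in the open bay, leaving the screwdriver and the solder reel where they are.

Things in the scene. Friction and masses are not known exactly. Their poses are not given: they have to be found in the camera images.
- deck: Sloping top, 176 x 284 mm, of the fixed grey console, 30 degrees from level. Origin: over the middle of the bay (left part), at parking-deck level, 96 mm above the desk. x up the slope away from the robot, y along the channels to the robot's left, z square to the slope. The cover's seat ledges (z = -12 mm) and the 12 mm step up at y = -62.5 mm to the parking deck (z = 0) hold the cover in.
- bay (a point): Middle of the bay's floor, deck z = -40 mm; axes as the deck's. The floor is parallel to the slope; the bay is 125 mm wide (y +-62.5 mm) and 130 mm up the slope (x +-65 mm), open on top once the cover is away. Things may slide down to its lower wall.
- parked (a point): Point on the parking deck (deck x = 0, y = -135 mm, z = 0) where the middle of the cover's underside lies when parked; axes as the deck's. The end stops are about 4 mm further. Along front and back run C-channels: walls at deck x = +-78 mm, lips in to +-66 mm, lip underside at deck z = 20 mm, lip top at 26 mm.
- shelf_edge (a point): Middle of the lower front edge of the level shelf (96 mm wide along y, 122 mm deep, carrying a fixed jar) over the right end of the console; 280 mm above the desk. A tool pointing straight down on the handle runs into it; one tilted 20 to 50 degrees (pointing down and away from the robot, say square to the slope) passes in front.
- cover: Loose steel plate, 150 (x, up the slope) x 120 (y) x 8 mm, 0.2 to 0.42 kg. Origin: middle of its underside; z square to it. Black bar handle over its middle: 80 mm along x, 14 mm wide, 34 to 46 mm above the underside, on posts at x = +-32 mm. Seated, its underside is at deck z = -12 mm; it clears the step when lifted 12 mm square to the slope, and the lips stop it at 24 mm. 3 mm play in x.
- pliers: Small pointed pliers with yellow grips, 80 g, 50 x 102 x 11 mm, lying flat on the desk left of the console. Origin: middle of the underside; long axis y, jaws at -y, grips at +y, spread 48 mm. At the pivot, y = -8 mm, they are about 15 to 20 mm wide: grip across (along x) there.
- screwdriver: Small screwdriver with red handle, 160 mm long (along y), 22 mm thick, lying on the desk near the pliers (either side of them); leave it alone.
- solder_reel: Reel of solder, 86 x 62 x 35 mm, standing on the desk right of the console; leave it alone. Origin: middle of the underside.

How it is judged:
On the way, in this order (a step that is already met when the one before it is completed fails the run):
1. the cover is lifted clear of its seat (z of cover in the frame of deck above -0.001 m and y of cover in the frame of deck above -0.06 m), for 0.05 s.
2. the cover is parked at the right end of its channels, lying on the parking deck, and the bay is open (y of cover in the frame of deck below -0.118 m and z of cover in the frame of deck between -0.004 and 0.005 m and angle between the z axis of cover and the z axis of deck, either way round below 0.06 rad), for 0.2 s.
3. the pliers lie flat in the bay (z of pliers in the frame of deck between -0.046 and -0.03 m and x of pliers in the frame of deck between -0.06 and 0.06 m and y of pliers in the frame of deck between -0.06 and 0.06 m and angle between the z axis of pliers and the z axis of deck, either way round below 0.2 rad), for 0.2 s.
At the end, for the whole second after the job is handed in: Cover at least 118 mm right of the bay's middle along the channels, flat (0.06 rad) on the parking deck (underside -4 to +5 mm); pliers flat (0.2 rad) on the bay floor, origin under 10 mm above it and within 60 mm of the bay's middle each way; both at rest (all of step 2 and all of step 3 and linear speed of each of cover, pliers below 0.02 m/s); the robot touches nothing.
It fails at once if the screwdriver is moved more than 30 mm (distance of screwdriver from where it was at the start of the episode above 0.03 m).
It fails at once if the solder reel is moved more than 30 mm (distance of solder_reel from where it was at the start of the episode above 0.03 m).
It also fails if it takes over 64 s, if anything falls off the work surface, if the arm or the gripper's body presses on something with over 40 N, if the wrist force passes 120 N, or if a joint passes its speed limit or range.

## Robot

A 7-joint arm with a two-finger parallel gripper is mounted at the origin on a cart in front of the work surface, level with it; the furniture and walls round the work are solid. World frame = base frame: x ahead of the robot, y to its left, z up, the work surface at z = 0. Lengths are in m, angles in rad, forces in N, time in s.
With the tool pointing down it reaches from about 0.4 to 0.875 m from the base axis. Payload 19.3 kg.
Tool frame: the origin (TCP) lies midway between the tips of the shut fingers; the grasp point (between the pads) lies 19 mm behind it; y points along the fingers, x is the direction in which the jaws open and shut, and the axes are right-handed (so a half turn about y gives the same grasp; the last joint's range is limited). The gripper opens to 85 mm and grips with 20 to 120 N. Pads are 22 mm wide; open, the fingers measure 114 mm over their backs; the gripper's body (76 mm by 85 mm) begins 54 mm behind the grasp point. The pads swing forward as they close: fully open they stand 13 mm farther back than shut.
Start: joints at [-1.407, 0.521, -0.036, 1.599, 0.021, 1.021, -0.113], TCP at [0.145, 0.608, 0.231] pointing down, gripper open.
Joint ranges: [-2.91, 2.91], [-0.3, 2.13], [-1.5, 1.42], [0.17, 2.43], [-1.26, 4.41], [0.16, 1.93], [-2.52, 2.52]. Speed limits (rad/s): [1.89, 1.89, 2.39, 2.39, 3.01, 3.01, 3.01].

## Interface

Orientations are given as [roll, pitch, yaw] about the fixed x, y, z axes, in that order (R = Rz(yaw) Ry(pitch) Rx(roll)).
In Python, from workcell import monitor, cams, bot gives the robot as it stands.
- The arm moves only by the tool send_rows, never from a script. Its argument "series" is text: rows parted by semicolons, each of 7 numbers parted by spaces: the turn, a rotation vector about the tool's x, y, z in rad, then the shift along the tool's x, y, z in mm, then the opening, from 0 (shut) to 1 (fully open). In form: ax ay az tx ty tz claw; .... A call has 1 to 20 rows; each row is the pose to reach, as a shift and turn from the pose commanded when the call began, along the tool's axes at that moment; what a row does not reach only later rows make up. A row lasts 1/12 s, in which the tool goes at most 41.7 mm and 7.16 degrees, less where a joint would pass 70% of its speed; a pose out of reach is approached as far as the arm can. A call with a gripper value outside its range is refused whole. The fingers move at their own pace and stop on an object; "force" is the grip in N (left out, the last holds). Time passes only in rows, so rows that repeat a pose let the fingers close. It gives the time, the measured TCP pose, the force and the opening at its end, in the units of the state.
- monitor.observe(): the state, without advancing time (a new reading comes with each control period).
- cams.grab_frame(name): name is "scene" or "top"; returns the picture (384x512x3 uint8, red, green, blue); there is no depth.
- cams.get_calibration(name): a dict with "mtx" (3x3 intrinsics, pixels), "k1" (the pictures are not rectified: a ray, as slopes to the right and down, at radius r is drawn at 1 + k1 r^2 times it, then the intrinsics apply), "origin" and "attitude" of the camera in the world. Camera axes: x right, y down, z forward; pixel columns grow to the right and rows downward; lengths in m; the calibration is good to about 2 mm. A picture is of the moment at which its call begins. get_calibration takes no time and is no camera call.
- bot.job_done(): hands the job in, once; it reports no verdict.
The state is a dict: "clock": time; "qpos": joint angles; "qd": joint speeds; "joint_efforts": joint torques, N m; "position": TCP position; "tool_rot": TCP orientation; "force": force on the tool from outside, world axes, zero at the start; "moment": the same for the moment, N m; "grip_width": finger opening in m.
Only numpy, scipy, OpenCV 4.12 (cv2) and the standard library are available. Lean on these libraries where they do the work, as an engineer would, in place of code of your own. Each camera call takes 0.05 s, during which the arm holds its last target.

## Working session

There is one attempt and no reset: what is moved stays moved. The work goes in short steps, Python scripts to look and compute and a tool call to move; the robot and the scene stay as the last step left them, time stands still between calls to the robot, and variables do not carry over. Pictures are saved under pics/ and viewed, and the job is handed in when it is done.

Besides the shell and the picture viewer there is one more tool, called after "Emit:" as name(argument=value, ...), one argument or row to a line, values as JSON. send_rows: Moves the arm, as the interface text tells. Its arguments: {"type":"object","properties":{"series":{"type":"string"},"force":{"type":"number"}},"required":["series"]}

```bash
mkdir -p pics; ls; python3 - <<'E'
from workcell import monitor, cams, bot
import cv2
print(monitor.observe())
for n in("scene","top"):
    print(cams.get_calibration(n)); cv2.imwrite(f"pics/{n}0.png",cams.grab_frame(n)[:,:,::-1])
E
```

```text
pics
{'clock': 0.0, 'qpos': array([-1.40722562,  0.52200535, -0.0363312 ,  1.59998812,  0.02121652,
        1.0210788 , -0.11281914]), 'qd': array([ 0.00031299, -0.00017201,  0.00074157,  0.00146692,  0.00070768,
       -0.00033821, -0.00183555]), 'joint_efforts': array([-1.46565359e-03, -9.27100182e+01,  1.97923489e+00, -3.69919395e+01,
        1.77752436e-02,  8.40157358e-03, -2.11135250e-05]), 'position': array([0.14474191, 0.60767806, 0.2307382 ]), 'tool_rot': array([-1.57088544e+00,  1.09048818e-03,  1.33700803e+00]), 'force': array([ 0.37737582, -0.31249303, -0.12945572]), 'moment': array([-0.04259391, -0.02414659, -0.01082188]), 'grip_width': 0.08550836476269612}
{'mtx': array([[363.31064587,   0.        , 257.06876264],
       [  0.        , 363.31064587, 189.37600196],
       [  0.        ,   0.        ,   1.        ]]), 'k1': 0.04007982517787985, 'origin': array([-0.00245715, -0.51437239,  0.87374899]), 'attitude': array([-2.32368159, -0.01439683, -0.80672992])}
{'mtx': array([[374.90037368,   0.        , 251.2815154 ],
       [  0.        , 374.90037368, 179.9673139 ],
       [  0.        ,   0.        ,   1.        ]]), 'k1': -0.05401994258286046, 'origin': array([0.26886972, 0.00333474, 1.43215927]), 'attitude': array([-2.95314084e+00, -4.87066910e-04, -1.57946056e+00])}
```

View pics/scene0.png

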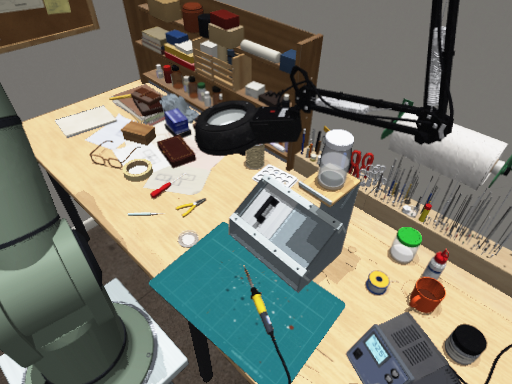

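View pics/top0.png

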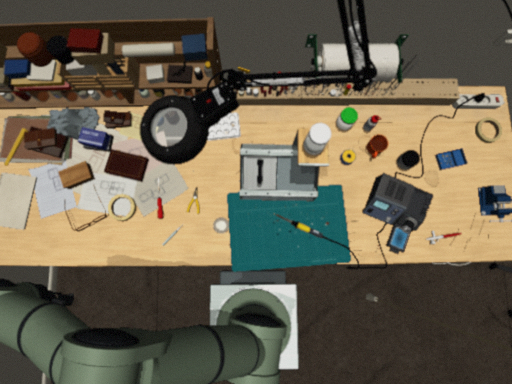

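```bash
python3 - <<'E'
import cv2
a=cv2.imread("pics/scene0.png");b=cv2.imread("pics/top0.png")
cv2.imwrite("pics/s1.png",cv2.resize(a[145:295,215:365],(750,600)[:1]+(750,) if 0 else (600,600),interpolation=cv2.INTER_CUBIC))
cv2.imwrite("pics/t1.png",cv2.resize(b[120:220,225:358],(798,600),interpolation=cv2.INTER_CUBIC))
cv2.imwrite("pics/t2.png",cv2.resize(b[180:240,150:230],(800,600),interpolation=cv2.INTER_CUBIC))
cv2.imwrite("pics/s2.png",cv2.resize(a[170:230,120:220],(800,480),interpolation=cv2.INTER_CUBIC))
E
```

```text
(no output)
```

View pics/s1.png

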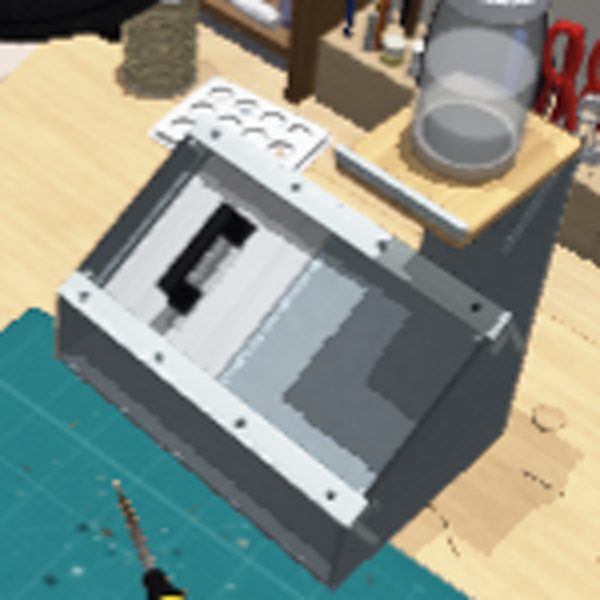

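View pics/t1.png

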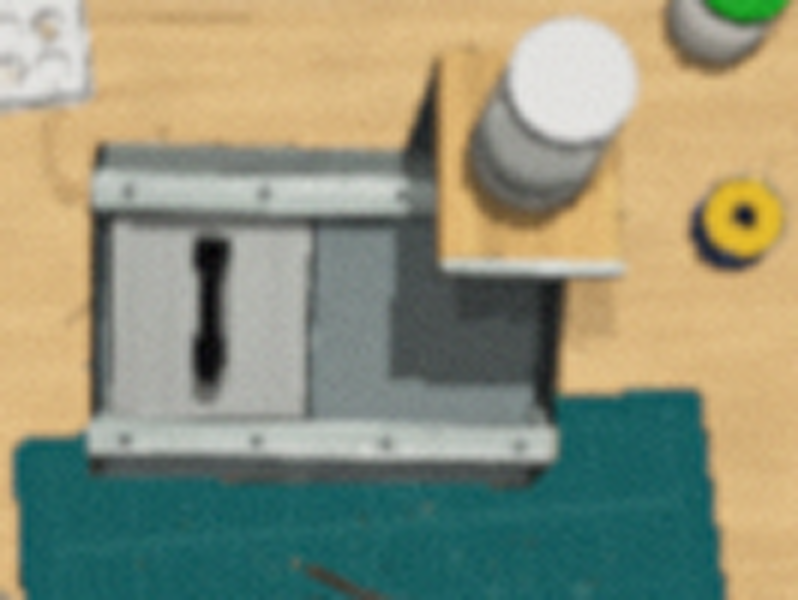

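View pics/t2.png

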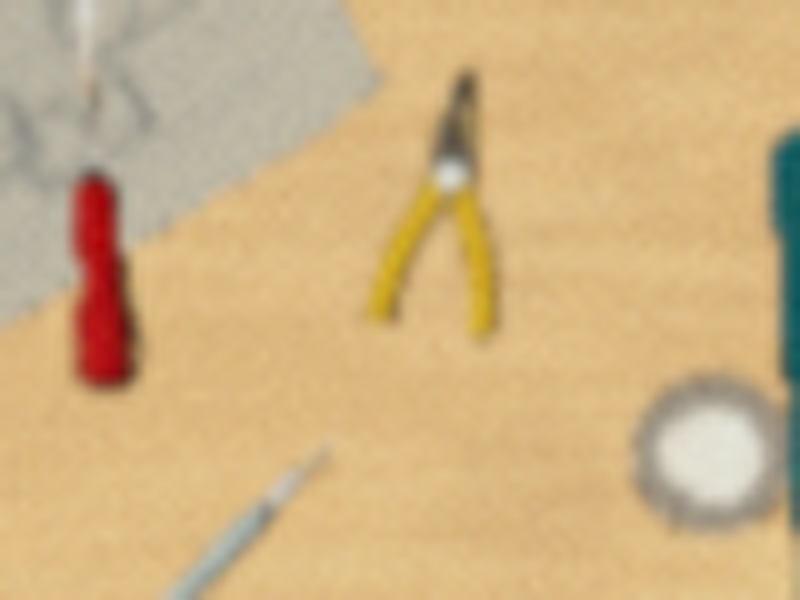

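View pics/s2.png

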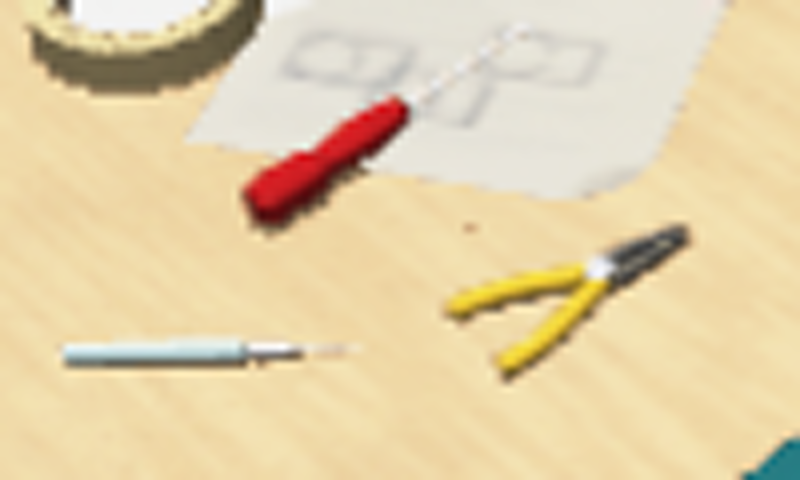

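```bash
cat > h.py <<'E'
import numpy as np, cv2
from scipy.spatial.transform import Rotation as R
from scipy.optimize import least_squares
from workcell import monitor, cams, bot
C={n:cams.get_calibration(n) for n in("scene","top")}
def rot(a): return R.from_euler('xyz',a).as_matrix()
def proj(n,P):
    c=C[n]; p=(np.atleast_2d(P)-c["origin"])@rot(c["attitude"])
    s=p[:,:2]/p[:,2:]; s=s*(1+c["k1"]*(s**2).sum(1,keepdims=True))
    return s@np.diag([c["mtx"][0,0],c["mtx"][1,1]])+c["mtx"][:2,2]
def ray(n,uv):
    c=C[n]; s0=(np.array(uv)-c["mtx"][:2,2])/np.diag(c["mtx"])[:2]; s=s0.copy()
    for _ in range(20): s=s0/(1+c["k1"]*(s@s))
    d=rot(c["attitude"])@np.r_[s,1]; return c["origin"],d
def onz(n,uv,z):
    o,d=ray(n,uv); return o+d*(z-o[2])/d[2]
def deck(p):  # x,y,yaw
    Rd=R.from_euler('z',p[2]).as_matrix()@R.from_euler('y',-np.pi/6).as_matrix()
    return Rd,np.array([p[0],p[1],0.096])
def dw(p,L):
    Rd,o=deck(p); return np.atleast_2d(L)@Rd.T+o
def crop(px,sc,off): return (np.array(px)+.5)/sc-.5+np.array(off)
E
cat > fit.py <<'E'
from h import *
import sys
t=lambda a,b:crop((a,b),6,(225,120)); s=lambda a,b:crop((a,b),4,(215,145))
# deck pts: (x,y or None->L/Rt marker,z)
obs=[("top",t(92,213),(66,'L',26)),("top",t(90,418),(-66,'L',26)),("top",t(555,427),(-66,'R',26)),
("scene",s(85,272),(-66,'L',26)),("scene",s(368,497),(-66,'R',26)),("scene",s(190,138),(66,'L',26)),
("scene",s(490,340),(66,'R',26)),("scene",s(158,287),(-40,7,34)),("scene",s(225,203),(40,7,34)),("top",t(210,238),(40,0,34))]
def pts(p): return [dw(p,[[q[0]/1e3,(p[3] if q[1]=='L' else p[3]-.284 if q[1]=='R' else q[1]/1e3),q[2]/1e3]])[0] for _,_,q in obs]
def f(p): return np.concatenate([proj(o[0],P)[0]-o[1] for o,P in zip(obs,pts(p))])
r=least_squares(f,[.55,.0,0,.075],loss='soft_l1'); print(r.x,f(r.x).reshape(-1,2).round(1).tolist())
p=r.x; np.save("deck.npy",p)
Y=p[3]; 
segs=[]
def box(x,y,z,c):
    e=[(a,b,cc) for a in x for b in y for cc in z]
    for i in range(8):
        for j in range(i):
            if sum(u!=v for u,v in zip(e[i],e[j]))==1: segs.append((e[i],e[j],c))
box((-.04,.04),(-.007,.007),(.022,.034),(0,0,255))
for sx in(1,-1):
    for z in (.02,.026): segs.append(((sx*.066,Y,z),(sx*.066,Y-.284,z),(0,255,0)))
    segs.append(((sx*.088,Y,.026),(sx*.088,Y-.284,.026),(0,255,255)))
segs.append(((-.066,-.0625,0),(.066,-.0625,0),(255,0,0)))
segs.append(((-.066,-.06,-.004),(.066,-.06,-.004),(255,0,255)));segs.append(((-.066,.06,-.004),(.066,.06,-.004),(255,0,255)))
for n,o,k,w in(("scene",(215,145),4,150),("top",(225,120),6,133)):
    im=cv2.imread(f"pics/{n}0.png")[o[1]:o[1]+(150 if k==4 else 100),o[0]:o[0]+w]
    im=cv2.resize(im,None,fx=k,fy=k,interpolation=cv2.INTER_CUBIC)
    for a,b,c in segs:
        q=[tuple(((proj(n,dw(p,np.array(v)))[0]+.5-np.array(o))*k-.5).round().astype(int).tolist()) for v in(a,b)]
        cv2.line(im,q[0],q[1],c,1)
    cv2.imwrite(f"pics/fit_{n}{sys.argv[1]}.png",im)
E
python3 fit.py 1
```

```text
[ 0.56078039 -0.03417657 -0.03114814  0.07496143] [[0.1, -1.3], [0.1, -0.4], [0.5, -0.1], [-2.7, -1.0], [0.3, 1.2], [-1.2, -1.6], [0.7, 0.1], [-0.5, -0.3], [0.1, -0.9], [1.6, 2.8]]
```

View pics/fit_scene1.png

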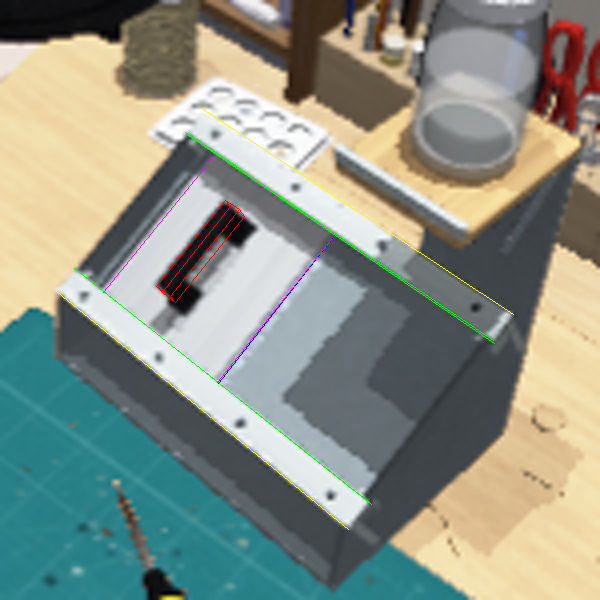

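View pics/fit_top1.png

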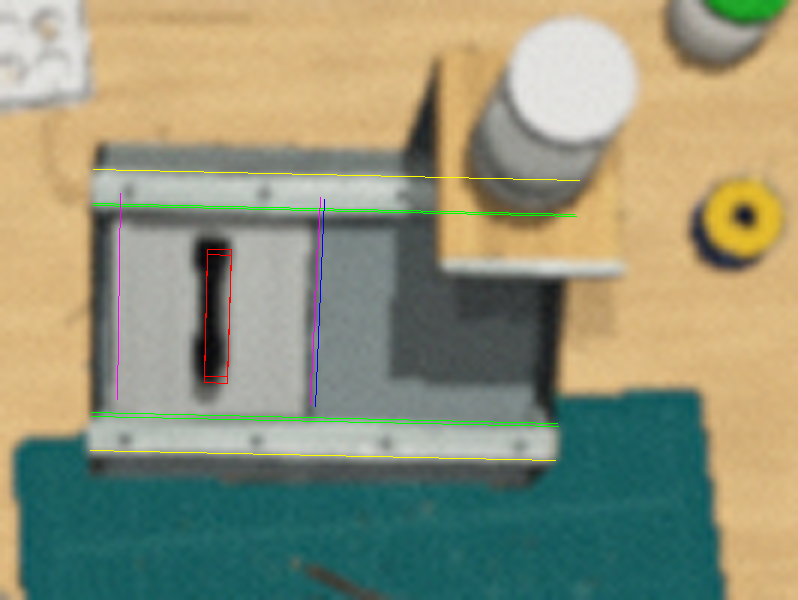

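```bash
python3 - <<'E'
import cv2
a=cv2.imread("pics/scene0.png");b=cv2.imread("pics/top0.png")
def g(im,x0,y0,w,h,k,f):
    c=cv2.resize(im[y0:y0+h,x0:x0+w],None,fx=k,fy=k,interpolation=cv2.INTER_CUBIC)
    for i in range(0,w,5): cv2.putText(c,str(x0+i),(i*k,10),0,.35,(0,0,255)); cv2.line(c,(i*k+k//2,12),(i*k+k//2,20),(0,0,255))
    for i in range(0,h,5): cv2.putText(c,str(y0+i),(0,i*k+k//2+4),0,.35,(0,0,255)); cv2.line(c,(24,i*k+k//2),(32,i*k+k//2),(0,0,255))
    cv2.imwrite(f,c)
g(a,225,170,70,70,8,"pics/s3.png")
g(a,290,215,65,75,8,"pics/s4.png")
g(b,236,140,60,60,10,"pics/t3.png")
E
```

```text
(no output)
```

View pics/s3.png

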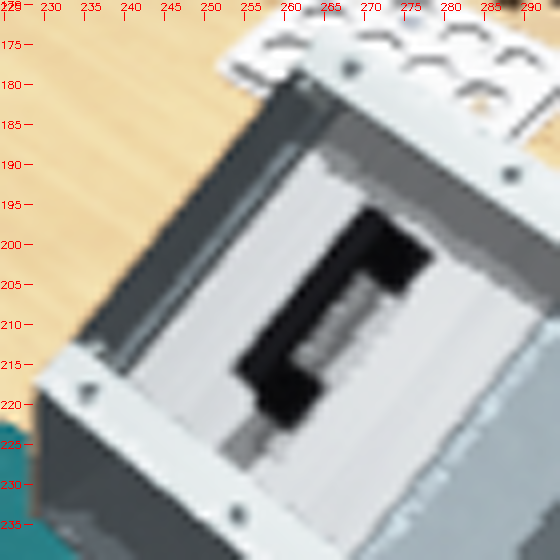

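View pics/s4.png

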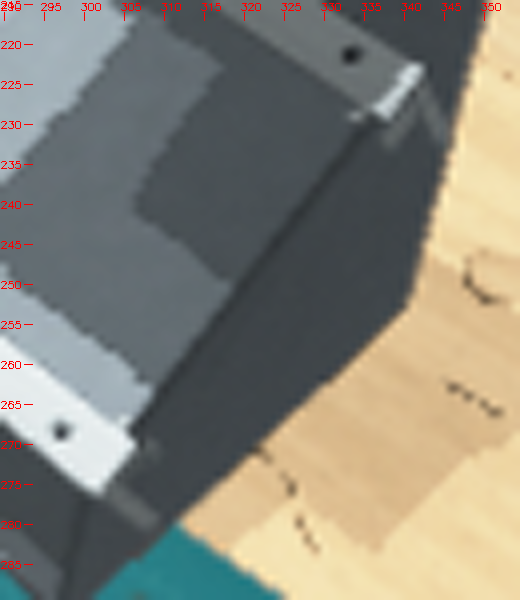

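View pics/t3.png

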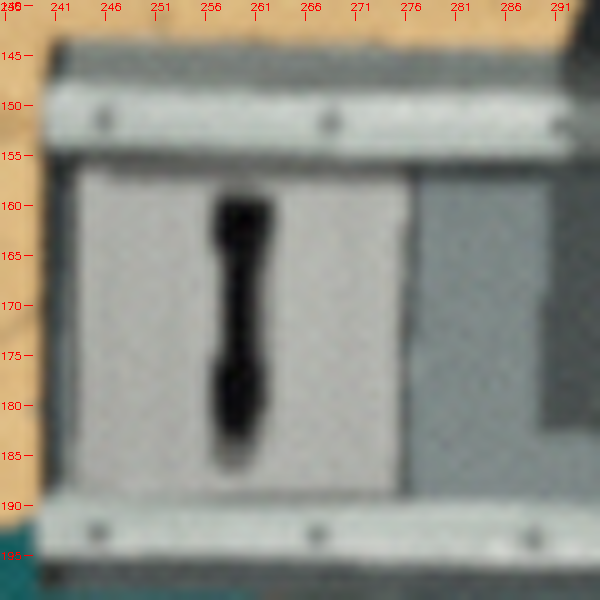

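```bash
cat > fit2.py <<'E'
from h import *
import h
B={n:dict(C[n]) for n in C}
pt=[("top",(240.3,155.),(66,'L',26)),("top",(239.6,189.2),(-66,'L',26)),("top",(317.2,190.7),(-66,'R',26)),
("scene",(236.7,212),(-66,'L',26)),("scene",(306.4,269.5),(-66,'R',26)),("scene",(337,229.5),(66,'R',26)),("scene",(261.8,178.5),(66,'L',26)),
("scene",(254.2,216),(-40,'h',34)),("scene",(270.8,195.1),(40,'h',34)),
]
ln=[("top",(243.35,156.55),'l'),("top",(243.05,188.3),'l'),("top",(276.35,157),'r'),("top",(275.55,188.3),'r'),
("scene",(240.1,216.4),'l'),("scene",(263.3,188.3),'l'),("scene",(268.3,238.9),'r'),("scene",(292.7,208.3),'r'),
("top",(259.8,160),'c'),("top",(259.4,182),'c'),
("top",(270,155.2),'F'),("scene",(295,203.5),'F') ]
def f(p):
    # x,y,yaw,ymax,ymin,cy, cam offs
    for i,n in enumerate(("scene","top")):
        C[n]=dict(B[n]); C[n]["origin"]=B[n]["origin"]+p[6+6*i:9+6*i]/1e3
        C[n]["attitude"]=R.from_matrix(R.from_rotvec(p[9+6*i:12+6*i]/1e3).as_matrix()@rot(B[n]["attitude"])).as_euler('xyz')
    y={'L':p[3],'R':p[4],'h':p[5]+.007}
    r=[]
    for n,uv,q in pt: r+=list((proj(n,dw(p,[q[0]/1e3,y[q[1]],q[2]/1e3]))[0]-uv)/.6)
    for n,uv,k in ln:
        if k=='F': a,b=[.066,.05,.026],[.066,-.1,.026]
        else:
            yy=p[5]+{'l':.06,'r':-.06,'c':0}[k]; z=.034 if k=='c' else -.004
            a,b=[-.06,yy,z],[.06,yy,z]
        A,Bb=proj(n,dw(p,[a,b])); d=(Bb-A)/np.linalg.norm(Bb-A); v=np.array(uv)-A
        r.append((d[0]*v[1]-d[1]*v[0])/.5)
    r+=list(p[6:]/2); r.append(p[5]/.0015); r.append((p[3]-p[4]-.284)/.002)
    return np.array(r)
r=least_squares(f,[.56,-.03,-.03,.075,-.209,0]+[0]*12,loss='soft_l1',x_scale=[.01]*6+[1]*12); np.set_printoptions(suppress=True,precision=4)
print(r.x, r.cost); q=f(r.x); print(q[:18].reshape(-1,2).round(1).tolist(),q[18:30].round(1))
J=r.jac; print("std",np.sqrt(np.diag(np.linalg.inv(J.T@J)))[:6])
np.save("deck.npy",r.x)
p=r.x; print("handle ctr",dw(p,[0,p[5],.028]),"parkmid",dw(p,[0,-.135,0]))
E
python3 fit2.py
```

```text
[ 0.561  -0.0298 -0.0308  0.07   -0.2109 -0.     -0.6608 -0.0339  1.5656
  0.4995 -0.3426  0.6595  0.6608  0.0339  0.1946  0.2296 -0.9054 -0.3146] 14.483233722016829
[[-0.0, -1.1], [0.6, 0.4], [-0.3, 0.6], [-5.0, 0.4], [0.1, 0.6], [0.5, 0.2], [-0.7, -0.7], [-2.1, -0.4], [-1.0, -1.4]] [ 0.1  0.3 -0.3  0.7 -0.8 -0.  -0.9 -0.5 -0.4 -0.   0.4  4.3]
std [0.0028 0.0029 0.0057 0.0021 0.002  0.0015]
handle ctr [[ 0.547  -0.0293  0.1202]] parkmid [[ 0.5568 -0.1647  0.096 ]]
```

```bash
cat > look.py <<'E'
from h import *
t=lambda a,b:crop((a,b),10,(150,180)); s=lambda a,b:crop((a,b),8,(120,170))
for nm,T,S in(("tip",(468,70),(685,232)),("pivot",(450,175),(598,270)),("gl",(380,318),(450,308)),("gr",(485,335),(507,370)),("sdlo",(107,385),(262,205)),("sdmid",(92,180),(400,105)),("sdtip",(90,0),(525,30))):
    print(nm,onz("top",t(*T),.006)[:2].round(4),onz("scene",s(*S),.006)[:2].round(4))
def tri(a,b):
    o1,d1=ray("scene",a);o2,d2=ray("top",b);A=np.c_[d1,-d2];x=np.linalg.lstsq(A,o2-o1,rcond=None)[0]
    return (o1+d1*x[0]).round(3),(o2+d2*x[1]).round(3)
print("lamp",tri((225,127),(175,128)), "lampL",tri((196,125),(142,128)),"lampR",tri((262,118),(208,125)),"knob",tri((290,125),(228,85)), "elbow", tri((432,125),(362,76)))
print("shelfL",tri(crop((335,150),4,(215,145)),crop((438,265),6,(225,120))),"shelfR",tri(crop((465,235),4,(215,145)),crop((623,268),6,(225,120))))
E
python3 look.py
```

```text
tip [0.5168 0.2128] [0.5184 0.211 ]
pivot [0.4759 0.2189] [0.4784 0.2194]
gl [0.4209 0.2447] [0.422  0.2454]
gr [0.4141 0.2044] [0.4169 0.2012]
sdlo [0.396  0.3486] [0.4034 0.3511]
sdmid [0.475  0.3572] [0.4823 0.3615]
sdtip [0.5456 0.3606] [0.5526 0.363 ]
lamp (array([0.678, 0.273, 0.189]), array([0.691, 0.264, 0.191])) lampL (array([0.666, 0.42 , 0.134]), array([0.71 , 0.395, 0.141])) lampR (array([0.693, 0.119, 0.286]), array([0.67 , 0.139, 0.28 ])) knob (array([0.808, 0.1  , 0.217]), array([0.833, 0.078, 0.227])) elbow (array([ 0.764, -0.322,  0.43 ]), array([ 0.764, -0.322,  0.431]))
shelfL (array([ 0.538, -0.145,  0.294]), array([ 0.536, -0.144,  0.294])) shelfR (array([ 0.535, -0.241,  0.293]), array([ 0.534, -0.241,  0.292]))
```

```bash
cat > mv.py <<'E'
from h import *
import sys,json,os
# commanded pose kept in cmd.json: pos, R
def load():
    if os.path.exists("cmd.json"):
        d=json.load(open("cmd.json")); return np.array(d["p"]),np.array(d["R"])
    o=monitor.observe(); return o["position"],rot(o["tool_rot"])
def save(p,Rm): json.dump({"p":p.tolist(),"R":Rm.tolist()},open("cmd.json","w"))
D=np.load("deck.npy")
def decktool():
    Rd,o=deck(D); return np.c_[Rd[:,1],-Rd[:,2],-Rd[:,0]]
def downtool(yaw): return rot([-np.pi/2,0,yaw])
def rel(p,Rm):
    p0,R0=load(); rv=R.from_matrix(R0.T@Rm).as_rotvec(); return rv.round(3),(R0.T@(p-p0)*1e3).round(1)
def apply(rv,t):
    p0,R0=load(); save(p0+R0@(np.array(t)/1e3),R0@R.from_rotvec(rv).as_matrix())
def err():
    o=monitor.observe();p,Rm=load(); print("clk",o["clock"].round(2),"pos err mm",((o["position"]-p)*1e3).round(1),"rot err",R.from_matrix(Rm.T@rot(o["tool_rot"])).as_rotvec().round(3),"F",o["force"].round(1),"w",o["grip_width"])
    Rd,oo=deck(D); print("tcp in deck mm",((o["position"]-oo)@Rd*1e3).round(1))
E
python3 - <<'E'
from mv import *
p,Rm=load(); save(p,Rm)
print(rel(dw(D,[0,0,.10])[0],decktool()))
E
```

```text
(array([-0.522, -0.198, -0.054]), array([-533.7,   48.7, -503.6]))
```

Emit:
send_rows(
  series="-0.522 -0.198 -0.054 -534 49 -504 1; -0.522 -0.198 -0.054 -534 49 -504 1; -0.522 -0.198 -0.054 -534 49 -504 1; -0.522 -0.198 -0.054 -534 49 -504 1; -0.522 -0.198 -0.054 -534 49 -504 1; -0.522 -0.198 -0.054 -534 49 -504 1; -0.522 -0.198 -0.054 -534 49 -504 1; -0.522 -0.198 -0.054 -534 49 -504 1; -0.522 -0.198 -0.054 -534 49 -504 1; -0.522 -0.198 -0.054 -534 49 -504 1; -0.522 -0.198 -0.054 -534 49 -504 1; -0.522 -0.198 -0.054 -534 49 -504 1; -0.522 -0.198 -0.054 -534 49 -504 1; -0.522 -0.198 -0.054 -534 49 -504 1; -0.522 -0.198 -0.054 -534 49 -504 1; -0.522 -0.198 -0.054 -534 49 -504 1; -0.522 -0.198 -0.054 -534 49 -504 1; -0.522 -0.198 -0.054 -534 49 -504 1; -0.522 -0.198 -0.054 -534 49 -504 1; -0.522 -0.198 -0.054 -534 49 -504 1",
  force=60,
)

```text
clock: 1.77
position: [0.3684, 0.1758, 0.148]
tool_rot: [-2.029, 0.172, 1.572]
force: [0.5, -0.3, -0.1]
grip_width: 0.0854
```

```bash
cat > base.py <<'E'
from mv import *
o=monitor.observe(); print(o["qpos"].round(2),o["qd"].round(2)); save(o["position"],rot(o["tool_rot"])); err()
E
python3 base.py; python3 - <<'E'
from mv import *
print(rel(dw(D,[0,0,.14])[0],decktool()))
E
```

```text
[-0.33  0.36 -0.77  2.43  1.22  0.79 -0.49] [ 1.32  0.54 -1.41  0.    0.37  0.64 -0.08]
(array([-0.062,  0.109, -0.137]), array([-212.3,   24.3, -124.5]))Traceback (most recent call last):
  File "base.py", line 2, in <module>
    o=monitor.observe(); print(o["qpos"].round(2),o["qd"].round(2)); save(o["position"],rot(o["tool_rot"])); err()
                                                                                                             ~~~^^
  File "mv.py", line 18, in err
    o=monitor.observe();p,Rm=load(); print("clk",o["clock"].round(2),"pos err mm",((o["position"]-p)*1e3).round(1),"rot err",R.from_matrix(Rm.T@rot(o["tool_rot"])).as_rotvec().round(3),"F",o["force"].round(1),"w",o["grip_width"])
                                                 ^^^^^^^^^^^^^^^^
AttributeError: 'float' object has no attribute 'round'
```

Emit:
send_rows(
  series="-0.062 0.109 -0.137 -212 24 -125 1; -0.062 0.109 -0.137 -212 24 -125 1; -0.062 0.109 -0.137 -212 24 -125 1; -0.062 0.109 -0.137 -212 24 -125 1; -0.062 0.109 -0.137 -212 24 -125 1; -0.062 0.109 -0.137 -212 24 -125 1; -0.062 0.109 -0.137 -212 24 -125 1; -0.062 0.109 -0.137 -212 24 -125 1; -0.062 0.109 -0.137 -212 24 -125 1; -0.062 0.109 -0.137 -212 24 -125 1; -0.062 0.109 -0.137 -212 24 -125 1; -0.062 0.109 -0.137 -212 24 -125 1",
)

```text
clock: 2.77
position: [0.4794, 0.0013, 0.2067]
tool_rot: [-2.094, -0.0, 1.54]
force: [0.6, 1.0, -0.6]
grip_width: 0.0855
```

```bash
sed -i 's/o\["clock"\].round(2)/o["clock"]/' mv.py; python3 base.py; python3 - <<'E'
from mv import *
print(rel(dw(D,[0,0,.14])[0],decktool()))
cv2.imwrite("pics/s5.png",cams.grab_frame("scene")[:,:,::-1])
E
```

```text
[ 0.99  0.5  -1.48  2.37  1.41  0.68  0.04] [ 1.32 -0.26  0.04 -0.42 -0.65 -0.8   1.82]
clk 2.7667 pos err mm [0. 0. 0.] rot err [0. 0. 0.] F [ 0.6  1.  -0.6] w 0.0855387569736331
tcp in deck mm [-16.1  28.5 137.1]
(array([-0.001, -0.   ,  0.   ]), array([-28.5,  -2.9, -16.1]))
```

View pics/s5.png

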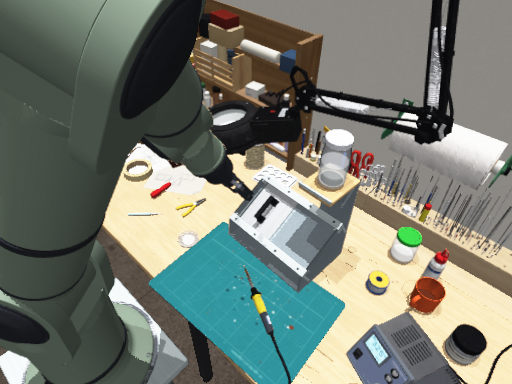

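Emit:
send_rows(
  series="0 0 0 -28.5 -3 -16 1; 0 0 0 -28.5 -3 -16 1; 0 0 0 -28.5 -3 -16 1",
)

```text
clock: 3.07
position: [0.4909, -0.0281, 0.217]
tool_rot: [-2.093, 0.0, 1.535]
force: [0.3, 0.2, 0.1]
grip_width: 0.0855
```

```bash
python3 - <<'E'
from mv import *
apply([0,0,0],[-28.5,-3,-16]); err(); print(monitor.observe()["qpos"].round(2),monitor.observe()["qd"].round(2))
cv2.imwrite("pics/t5.png",cams.grab_frame("top")[:,:,::-1])
E
```

```text
clk 3.0667 pos err mm [ 0.  -0.5 -0.3] rot err [0.    0.004 0.003] F [0.3 0.2 0.1] w 0.0854677705781185
tcp in deck mm [-1.000e-01 -5.000e-01  1.398e+02]
[ 1.09  0.49 -1.47  2.33  1.35  0.64  0.19] [-0.06  0.   -0.01  0.02  0.02  0.01 -0.05]
```

View pics/t5.png

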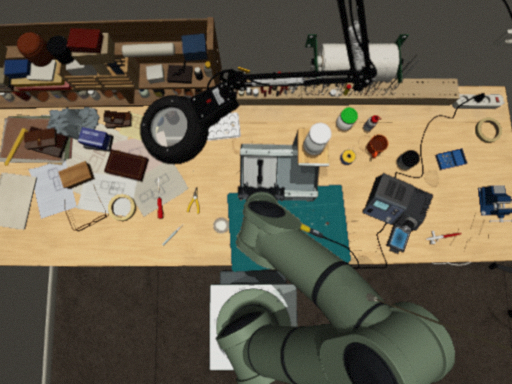

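Emit:
send_rows(
  series="0 0 0 0 35 0 1; 0 0 0 0 70 0 1; 0 0 0 0 95 0 1; 0 0 0 0 95 0 1; 0 0 0 0 95 0 1",
)

```text
clock: 3.53
position: [0.5374, -0.0251, 0.1334]
tool_rot: [-2.09, -0.002, 1.543]
force: [-1.1, 0.8, 0.5]
grip_width: 0.0854
```

```bash
python3 - <<'E'
from mv import *
apply([0,0,0],[0,95,0]); err(); print(monitor.observe()["qpos"].round(2))
a=cams.grab_frame("scene")[:,:,::-1]
p=proj("scene",monitor.observe()["position"])[0]; print(p)
cv2.imwrite("pics/s6.png",cv2.resize(a[145:295,215:365],(600,600),interpolation=cv2.INTER_CUBIC))
E
```

```text
clk 3.5333 pos err mm [-0.9  4.  -1.6] rot err [ 0.003 -0.001 -0.003] F [-1.1  0.8  0.5] w 0.08542733861963701
tcp in deck mm [-1.8  4.  44.3]
[ 0.83  0.72 -1.24  2.3   1.7   0.73 -0.06]
[260.59873963 204.01858489]
```

View pics/s6.png

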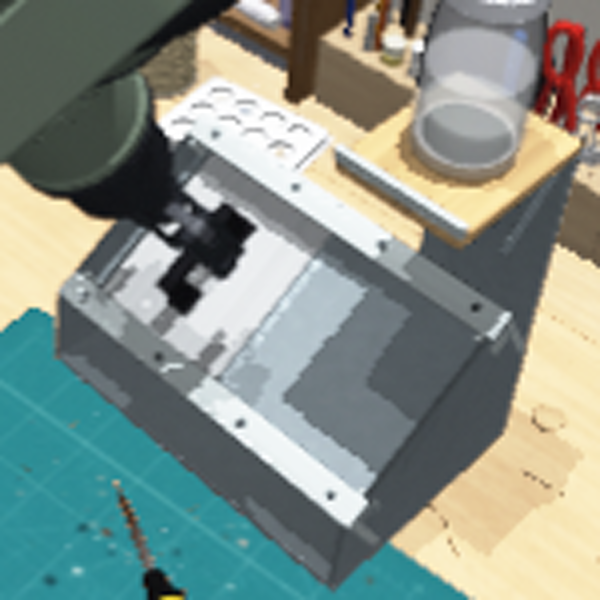

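Emit:
send_rows(
  series="0 0 0 0 0 0 1; 0 0 0 0 0 0 1; 0 0 0 0 0 0 1; 0 0 0 0 0 0 1",
)

```text
clock: 3.92
position: [0.5382, -0.0281, 0.1353]
tool_rot: [-2.094, 0.001, 1.539]
force: [-0.0, -0.5, -0.7]
grip_width: 0.0853
```

```bash
python3 - <<'E'
from mv import *
err(); print(monitor.observe()["qpos"].round(2))
a=cams.grab_frame("top")[:,:,::-1]
cv2.imwrite("pics/t6.png",cv2.resize(a[120:220,225:358],(798,600),interpolation=cv2.INTER_CUBIC))
E
```

```text
clk 3.9167 pos err mm [-0.1  0.9  0.4] rot err [-0.001  0.     0.001] F [-0.  -0.5 -0.7] w 0.08526908154777664
tcp in deck mm [-0.1  1.  45.5]
[ 0.84  0.71 -1.24  2.3   1.7   0.73 -0.06]
```

View pics/t6.png

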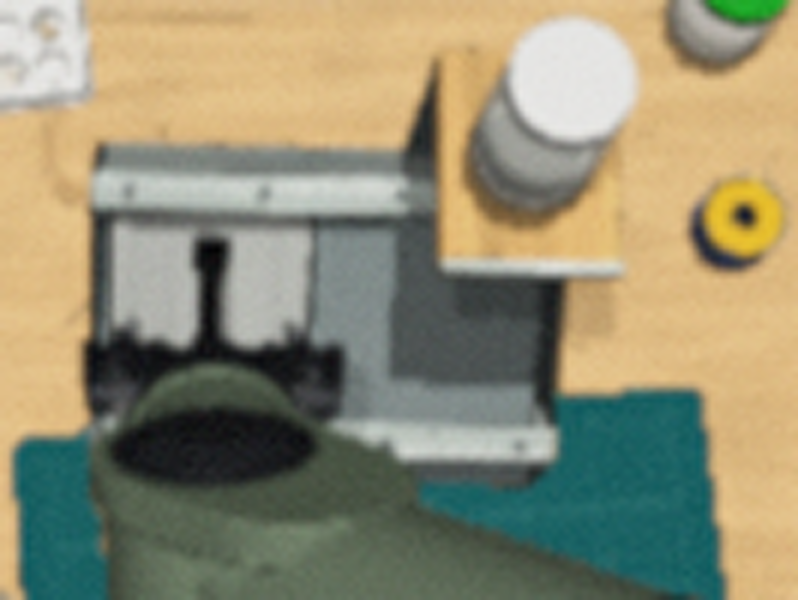

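Emit:
send_rows(
  series="0 0 0 2 18 0 1; 0 0 0 2 36 0 1; 0 0 0 2 36 0 1; 0 0 0 2 36 0 1; 0 0 0 2 36 0 1",
)

```text
clock: 4.38
position: [0.5558, -0.0261, 0.104]
tool_rot: [-2.093, -0.0, 1.54]
force: [0.8, 0.0, -0.3]
grip_width: 0.0854
```

```bash
python3 - <<'E'
from mv import *
apply([0,0,0],[2,36,0]); err(); print(monitor.observe()["qpos"].round(2))
E
```

```text
clk 4.3833 pos err mm [-0.5  1.5  0.2] rot err [0.001 0.    0.   ] F [ 0.8  0.  -0.3] w 0.0853893847458838
tcp in deck mm [-0.6  3.5  9.5]
[ 0.78  0.8  -1.19  2.28  1.8   0.78 -0.11]
```

Close.

Emit:
send_rows(
  series="0 0 0 0 0 0 0; 0 0 0 0 0 0 0; 0 0 0 0 0 0 0; 0 0 0 0 0 0 0; 0 0 0 0 0 0 0; 0 0 0 0 0 0 0; 0 0 0 0 0 0 0; 0 0 0 0 0 0 0; 0 0 0 0 0 0 0; 0 0 0 0 0 0 0",
  force=60,
)

```text
clock: 5.22
position: [0.5561, -0.0264, 0.1036]
tool_rot: [-2.093, 0.001, 1.539]
force: [-5.6, -1.3, 8.7]
grip_width: 0.0125
```

```bash
python3 - <<'E'
from mv import *
err()
E
```

```text
clk 5.2167 pos err mm [-0.3  1.1 -0.2] rot err [0.    0.    0.001] F [-5.6 -1.3  8.7] w 0.012459986326826794
tcp in deck mm [-0.5  3.2  9.1]
```

Emit:
send_rows(
  series="0 0 0 0 -4 0 0; 0 0 0 0 -8 0 0; 0 0 0 0 -13 0 0; 0 0 0 0 -18 0 0; 0 0 0 0 -18 0 0; 0 0 0 0 -18 0 0; 0 0 0 0 -18 0 0",
)

```text
clock: 5.8
position: [0.5472, -0.0262, 0.119]
tool_rot: [-2.093, 0.0, 1.539]
force: [0.1, -0.1, -4.1]
grip_width: 0.0124
```

```bash
python3 - <<'E'
from mv import *
apply([0,0,0],[0,-18,0]);err();print(monitor.observe()["moment"].round(2))
a=cams.grab_frame("scene")[:,:,::-1]
cv2.imwrite("pics/s7.png",cv2.resize(a[145:295,215:365],(600,600),interpolation=cv2.INTER_CUBIC))
E
```

```text
clk 5.8 pos err mm [-0.1  1.1 -0.4] rot err [0.    0.001 0.001] F [ 0.1 -0.1 -4.1] w 0.012417030386245864
tcp in deck mm [-0.5  3.2 26.8]
[-0.02  0.89 -0.01]
```

View pics/s7.png

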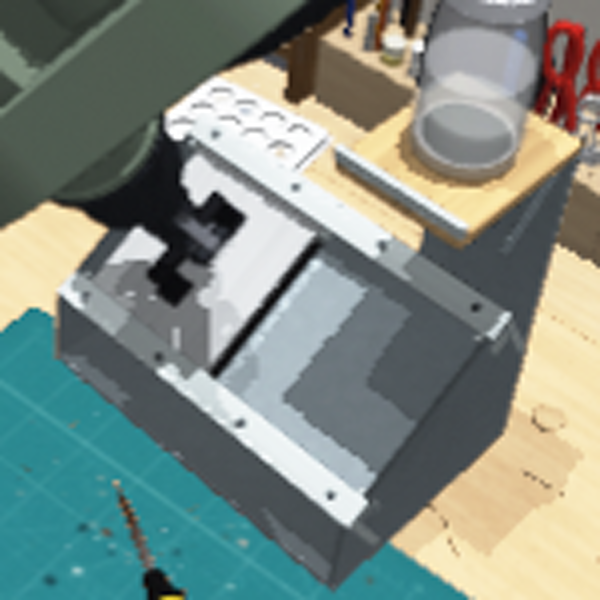

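Emit:
send_rows(
  series="0 0 0 -8 0 0 0; 0 0 0 -18 0 0 0; 0 0 0 -28 0 0 0; 0 0 0 -38 0 0 0; 0 0 0 -48 0 0 0; 0 0 0 -58 0 0 0; 0 0 0 -65 0 0 0; 0 0 0 -65 0 0 0; 0 0 0 -65 0 0 0",
)

```text
clock: 6.6
position: [0.5451, -0.0914, 0.119]
tool_rot: [-2.093, -0.0, 1.538]
force: [-0.4, -0.1, -2.4]
grip_width: 0.0128
```

```bash
python3 - <<'E'
from mv import *
apply([0,0,0],[-65,0,0]);err();print(monitor.observe()["moment"].round(2),monitor.observe()["qpos"].round(2))
E
```

```text
clk 6.6 pos err mm [-0.3  0.9 -0.3] rot err [0.001 0.001 0.001] F [-0.4 -0.1 -2.4] w 0.012803362677280867
tcp in deck mm [ -0.6 -62.1  26.9]
[0.08 0.84 0.04] [ 0.95  0.74 -1.18  2.27  1.75  0.65  0.06]
```

Emit:
send_rows(
  series="0 0 0 -8 0 0 0; 0 0 0 -18 0 0 0; 0 0 0 -28 0 0 0; 0 0 0 -38 0 0 0; 0 0 0 -48 0 0 0; 0 0 0 -58 0 0 0; 0 0 0 -66 0 0 0; 0 0 0 -66 0 0 0; 0 0 0 -66 0 0 0",
)

```text
clock: 7.35
position: [0.5431, -0.1569, 0.119]
tool_rot: [-2.093, -0.0, 1.539]
force: [0.9, -0.1, -2.9]
grip_width: 0.013
```

```bash
python3 - <<'E'
from mv import *
apply([0,0,0],[-66,0,0]);err();print(monitor.observe()["moment"].round(2),monitor.observe()["qpos"].round(2))
a=cams.grab_frame("scene")[:,:,::-1]
cv2.imwrite("pics/s8.png",cv2.resize(a[145:295,215:365],(600,600),interpolation=cv2.INTER_CUBIC))
E
```

```text
clk 7.35 pos err mm [-0.2  1.3 -0.3] rot err [0.    0.001 0.   ] F [ 0.9 -0.1 -2.9] w 0.013025186253254882
tcp in deck mm [  -0.6 -127.7   26.9]
[0.06 0.79 0.03] [ 1.08  0.73 -1.12  2.23  1.7   0.53  0.24]
```

View pics/s8.png

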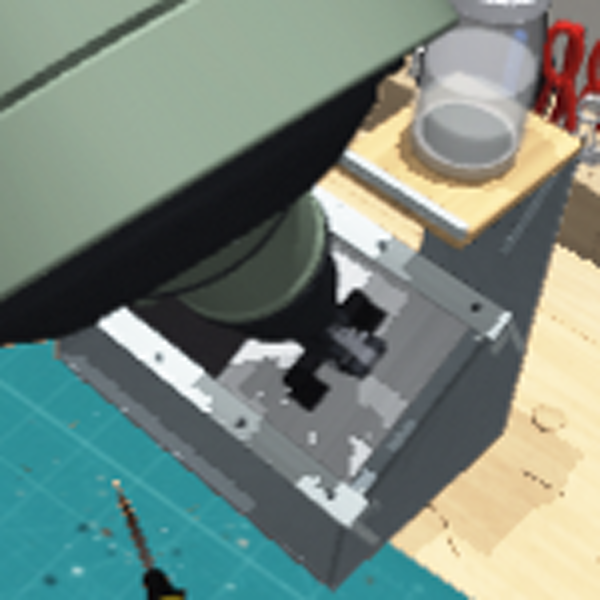

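Emit:
send_rows(
  series="0 0 0 0 2 0 0; 0 0 0 0 4 0 0; 0 0 0 0 5 0 0; 0 0 0 0 5 0 0; 0 0 0 0 5 0 0",
)

```text
clock: 7.82
position: [0.5456, -0.1567, 0.1145]
tool_rot: [-2.093, -0.0, 1.54]
force: [0.3, -1.1, -3.3]
grip_width: 0.0129
```

```bash
python3 - <<'E'
from mv import *
apply([0,0,0],[0,5,0]);err();print(monitor.observe()["moment"].round(2))
E
```

```text
clk 7.8167 pos err mm [-0.2  1.6 -0.5] rot err [0.001 0.    0.   ] F [ 0.3 -1.1 -3.3] w 0.012871172276357427
tcp in deck mm [  -0.7 -127.4   21.8]
[-0.    0.91 -0.02]
```

Lower 2 mm more, then look at force.

Emit:
send_rows(
  series="0 0 0 0 1 0 0; 0 0 0 0 1.5 0 0; 0 0 0 0 1.5 0 0; 0 0 0 0 1.5 0 0",
)

```text
clock: 8.15
position: [0.546, -0.1569, 0.1139]
tool_rot: [-2.093, 0.001, 1.54]
force: [-20.6, -0.6, 25.1]
grip_width: 0.013
```

```bash
python3 - <<'E'
from mv import *
apply([0,0,0],[0,1.5,0]);err();print(monitor.observe()["moment"].round(2))
E
```

```text
clk 8.15 pos err mm [-0.6  1.5  0.2] rot err [ 0.    -0.001  0.001] F [-20.6  -0.6  25.1] w 0.013034936513163523
tcp in deck mm [  -0.6 -127.5   21.1]
[-0.1   1.64 -0.11]
```

Emit:
send_rows(
  series="0 0 0 0 -1 0 0; 0 0 0 0 -1 0 0; 0 0 0 0 -1 0.5; 0 0 0 0 -1 0 0.5; 0 0 0 0 -1 0 0.6; 0 0 0 0 -1 0 0.6; 0 0 0 0 -1 0 0.6; 0 0 0 0 -1 0 0.6",
)

```text
invalid input
```

Emit:
send_rows(
  series="0 0 0 0 -1 0 0; 0 0 0 0 -1 0 0; 0 0 0 0 -1 0 0.5; 0 0 0 0 -1 0 0.5; 0 0 0 0 -1 0 0.6; 0 0 0 0 -1 0 0.6; 0 0 0 0 -1 0 0.6; 0 0 0 0 -1 0 0.6",
)

```text
clock: 8.82
position: [0.5459, -0.157, 0.1142]
tool_rot: [-2.093, -0.0, 1.539]
force: [0.3, 1.2, -0.2]
grip_width: 0.0511
```

```bash
python3 - <<'E'
from mv import *
apply([0,0,0],[0,-1,0]);err();print(monitor.observe()["moment"].round(2))
E
```

```text
clk 8.8167 pos err mm [-0.2  1.3 -0.4] rot err [0.001 0.    0.   ] F [ 0.3  1.2 -0.2] w 0.051098173319522155
tcp in deck mm [  -0.5 -127.6   21.4]
[0.03 0.51 0.03]
```

Emit:
send_rows(
  series="0 0 0 0 -20 0 0.6; 0 0 0 0 -50 0 0.6; 0 0 0 0 -80 0 0.6; 0 0 0 0 -110 0 0.6; 0 0 0 60 -110 0 0.6; 0 0 0 100 -110 0 0.6; 0 0 0 140 -110 0 0.6; 0 0 0 140 -110 0 0.6; 0 0 0 140 -110 0 0.6",
)

```text
clock: 9.57
position: [0.4957, -0.011, 0.2105]
tool_rot: [-2.095, -0.0, 1.545]
force: [-0.9, -0.4, 0.2]
grip_width: 0.0515
```

```bash
python3 - <<'E'
from mv import *
apply([0,0,0],[140,-110,0]);err();print(monitor.observe()["qpos"].round(2))
for n in("scene","top"): cv2.imwrite(f"pics/{n}9.png",cams.grab_frame(n)[:,:,::-1])
a=cv2.imread("pics/scene9.png");b=cv2.imread("pics/top9.png")
cv2.imwrite("pics/s9.png",cv2.resize(a[145:295,215:365],(600,600),interpolation=cv2.INTER_CUBIC))
cv2.imwrite("pics/t9.png",cv2.resize(b[120:220,225:358],(798,600),interpolation=cv2.INTER_CUBIC))
E
```

```text
clk 9.5667 pos err mm [0.2 5.8 0.6] rot err [-0.002 -0.004 -0.003] F [-0.9 -0.4  0.2] w 0.051483207070093844
tcp in deck mm [  0.3  16.8 132.1]
[ 0.9   0.38 -1.25  2.33  1.34  0.5   0.15]
```

View pics/s9.png

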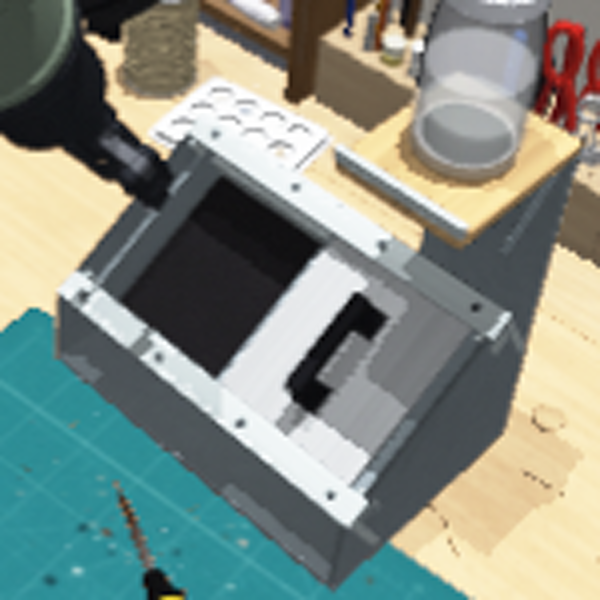

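View pics/t9.png

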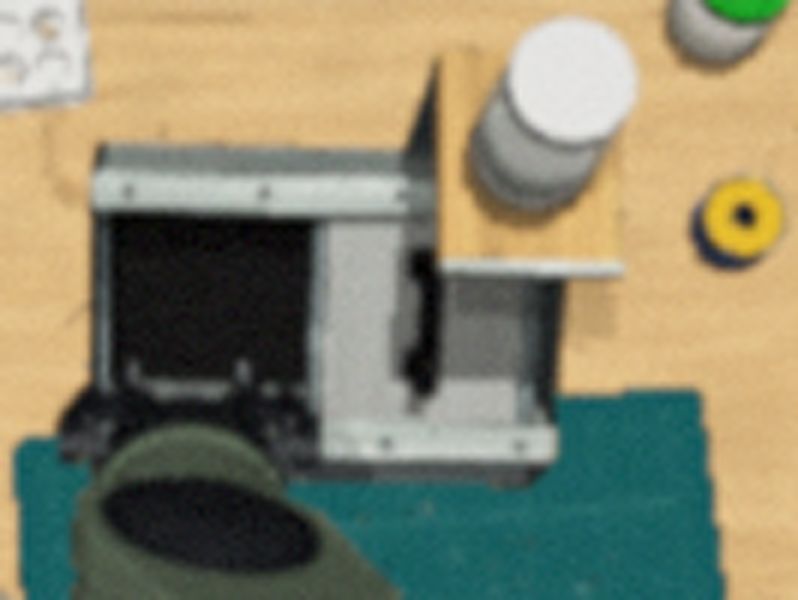

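```bash
cat >> look.py <<'E'
print("--")
for a,b in(((225,153),(172,165)),((215,152),(165,164)),((240,152),(185,162)),((300,140),(237,104)),((258,150),(203,148))): print(tri(a,b))
E
python3 look.py | sed -n '/--/,$p'; python3 - <<'E'
from mv import *
P=np.array([.477,.219]); 
print(rel(np.r_[P,.13],downtool(1.45)))
print("placing target tcp", dw(D,[0.008,0.002,-.037]))
E
```

```text
--
(array([0.64 , 0.237, 0.12 ]), array([0.577, 0.286, 0.116]))
(array([0.632, 0.28 , 0.105]), array([0.585, 0.315, 0.102]))
(array([0.651, 0.174, 0.152]), array([0.581, 0.234, 0.145]))
(array([0.786, 0.039, 0.199]), array([0.776, 0.048, 0.195]))
(array([0.68 , 0.121, 0.172]), array([0.626, 0.169, 0.164]))
(array([0.522, 0.088, 0.024]), array([235. ,  56.5,  62.2]))
placing target tcp [[ 0.58643614 -0.02855045  0.06795706]]
```

View pics/scene9.png

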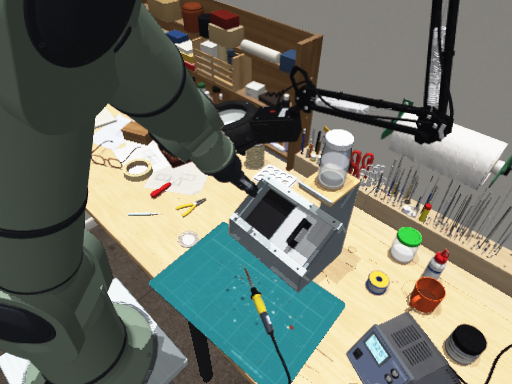

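View pics/top9.png

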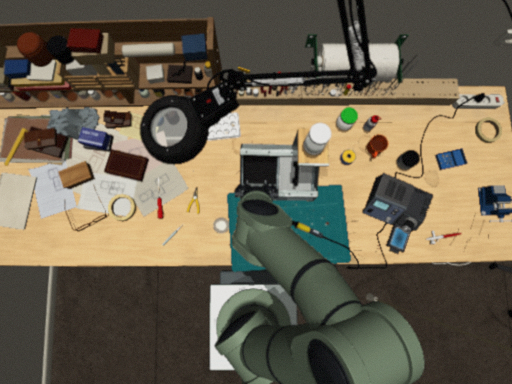

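```bash
python3 - <<'E'
from mv import *
print(rel(np.r_[.46,.10,.21],decktool()))
P=np.array([.477,.219]); 
print(rel(np.r_[P,.15],downtool(1.45)))
E
```

```text
(array([-0.001, -0.   ,  0.   ]), array([115.6, -19.5,  33.8]))
(array([0.522, 0.088, 0.024]), array([235. ,  39.1,  52.2]))
```

Emit:
send_rows(
  series="0 0 0 30 -5 10 0.6; 0 0 0 60 -10 20 0.6; 0 0 0 90 -15 30 0.6; 0.2 0.03 0.01 120 -10 40 0.6; 0.35 0.06 0.02 160 10 45 0.6; 0.45 0.08 0.024 200 25 50 0.6; 0.522 0.088 0.024 235 39 52 0.6; 0.522 0.088 0.024 235 39 52 0.6; 0.522 0.088 0.024 235 39 52 0.6; 0.522 0.088 0.024 235 39 52 0.6; 0.522 0.088 0.024 235 39 52 0.6; 0.522 0.088 0.024 235 39 52 0.6; 0.522 0.088 0.024 235 39 52 0.6; 0.522 0.088 0.024 235 39 52 0.6",
)

```text
clock: 10.83
position: [0.4773, 0.2194, 0.1503]
tool_rot: [-1.572, 0.001, 1.449]
force: [0.2, -0.3, 0.4]
grip_width: 0.0511
```

```bash
python3 - <<'E'
from mv import *
apply([0.522,.088,.024],[235,39,52]);err();print(monitor.observe()["qpos"].round(2))
for n in("scene","top"): cv2.imwrite(f"pics/{n}10.png",cams.grab_frame(n)[:,:,::-1])
E
```

```text
clk 10.8333 pos err mm [0.1 0.4 0.1] rot err [-0.001  0.001  0.001] F [ 0.2 -0.3  0.4] w 0.051133782928855356
tcp in deck mm [-51.9 246.4  92.7]
[ 0.27  0.78 -1.21  1.9   0.83  1.09  0.16]
```

View pics/scene10.png

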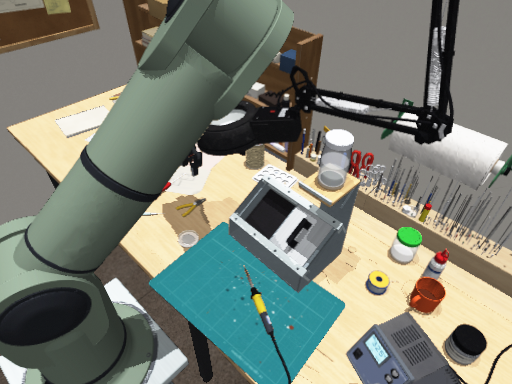

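View pics/top10.png

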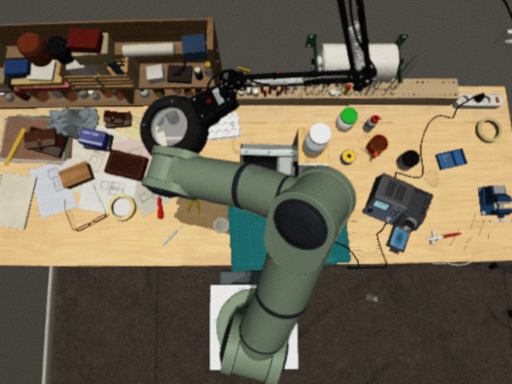

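Emit:
send_rows(
  series="0 0 0 0 30 0 0.6; 0 0 0 0 60 0 0.6; 0 0 0 0 90 0 0.6; 0 0 0 0 110 0 0.6; 0 0 0 0 110 0 0.6; 0 0 0 0 110 0 0.6; 0 0 0 0 110 0 0.6",
)

```text
clock: 11.52
position: [0.4775, 0.2207, 0.0412]
tool_rot: [-1.572, -0.0, 1.449]
force: [-0.4, 0.4, -0.2]
grip_width: 0.0512
```

```bash
python3 - <<'E'
from mv import *
apply([0,0,0],[0,110,0]);err();print(monitor.observe()["qpos"].round(2))
for n in("scene","top"): cv2.imwrite(f"pics/{n}11.png",cams.grab_frame(n)[:,:,::-1])
a=cv2.imread("pics/scene11.png");p=monitor.observe()["position"]
c=cv2.resize(a[150:240,140:240],None,fx=6,fy=6,interpolation=cv2.INTER_CUBIC)
q=lambda P:tuple((((proj("scene",P)[0]+.5)-[140,150])*6).astype(int).tolist())
cv2.circle(c,q(np.r_[p[:2],.006]),3,(0,0,255),-1); cv2.circle(c,q(p),3,(255,0,0),-1)
cv2.imwrite("pics/s11.png",c)
E
```

```text
clk 11.5167 pos err mm [0.3 1.8 1. ] rot err [-0.     0.    -0.001] F [-0.4  0.4 -0.2] w 0.05118315870958193
tcp in deck mm [-106.3  247.8   -1.9]
[ 0.18  0.92 -1.06  1.96  1.03  0.94  0.03]
```

View pics/s11.png

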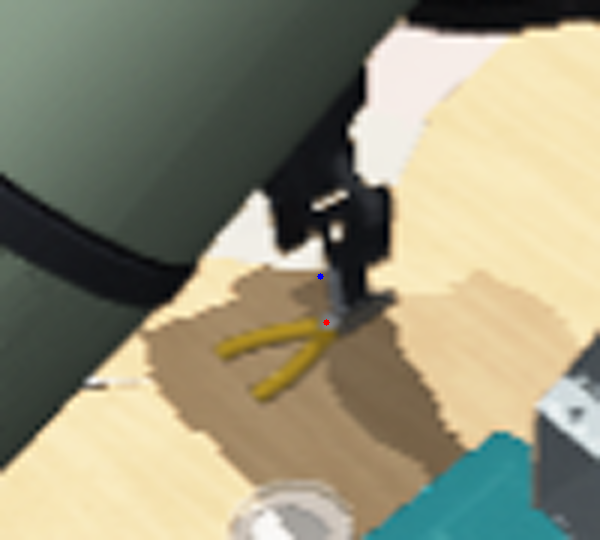

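View pics/top11.png

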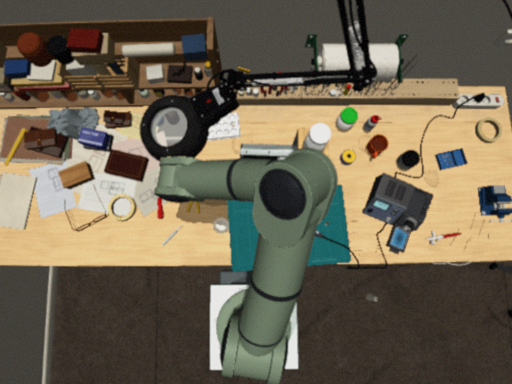

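Emit:
send_rows(
  series="0 0 0 0 15 0 0.6; 0 0 0 0 28 0 0.6; 0 0 0 0 37 0 0.6; 0 0 0 0 37 0 0.6; 0 0 0 0 37 0 0.6; 0 0 0 0 37 0 0.6; 0 0 0 0 37 0 0; 0 0 0 0 37 0 0; 0 0 0 0 37 0 0; 0 0 0 0 37 0 0; 0 0 0 0 37 0 0; 0 0 0 0 37 0 0; 0 0 0 0 37 0 0",
  force=50,
)

```text
clock: 12.7
position: [0.4772, 0.2204, 0.0033]
tool_rot: [-1.571, 0.0, 1.449]
force: [-1.3, -0.5, 6.7]
grip_width: 0.0182
```

```bash
python3 - <<'E'
from mv import *
apply([0,0,0],[0,37,0]);err()
E
```

```text
clk 12.7 pos err mm [-0.   1.4  0.1] rot err [0.    0.001 0.   ] F [-1.3 -0.5  6.7] w 0.018222474488401627
tcp in deck mm [-125.6  247.4  -34.5]
```

Gripped at 18 mm. Lift straight up.

Emit:
send_rows(
  series="0 0 0 0 -10 0 0; 0 0 0 0 -30 0 0; 0 0 0 0 -60 0 0; 0 0 0 0 -90 0 0; 0 0 0 0 -120 0 0; 0 0 0 0 -150 0 0; 0 0 0 0 -150 0 0; 0 0 0 0 -150 0 0",
)

```text
clock: 13.37
position: [0.4777, 0.2204, 0.1546]
tool_rot: [-1.573, -0.0, 1.449]
force: [-0.4, -0.1, -1.8]
grip_width: 0.0182
```

```bash
python3 - <<'E'
from mv import *
apply([0,0,0],[0,-150,0]);err()
# waypoint above bay
print(rel(dw(D,[0.008,0.002,.12])[0],decktool()))
print(rel(np.r_[.46,.10,.20],decktool()))
a=cams.grab_frame("scene")[:,:,::-1]
cv2.imwrite("pics/s12.png",cv2.resize(a[100:240,140:280],None,fx=4,fy=4,interpolation=cv2.INTER_CUBIC))
E
```

```text
clk 13.3667 pos err mm [0.5 1.4 1.4] rot err [-0.002  0.001 -0.001] F [-0.4 -0.1 -1.8] w 0.018248434463728203
tcp in deck mm [-49.5 247.5  96.2]
(array([-0.523, -0.088, -0.024]), array([-239.6,  -50.6,  -60.2]))
(array([-0.523, -0.088, -0.024]), array([-120.2,  -46.8,    2.6]))
```

View pics/s12.png

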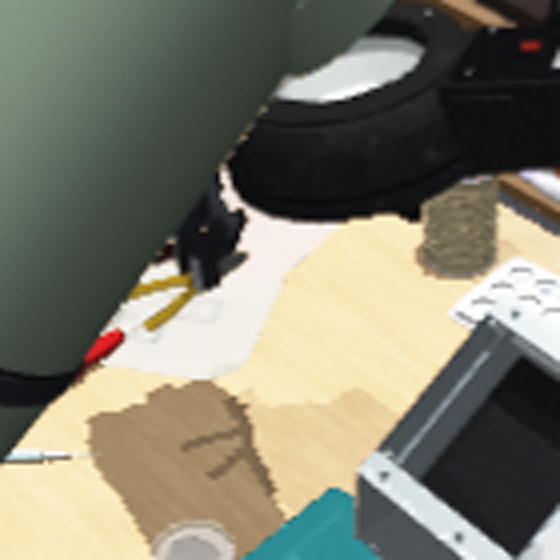

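Emit:
send_rows(
  series="0 0 0 -30 -15 0 0; -0.1 -0.02 -0.005 -60 -30 0 0; -0.2 -0.04 -0.01 -90 -40 0 0; -0.3 -0.05 -0.015 -120 -47 -5 0; -0.4 -0.07 -0.02 -150 -50 -20 0; -0.523 -0.088 -0.024 -180 -51 -35 0; -0.523 -0.088 -0.024 -210 -51 -50 0; -0.523 -0.088 -0.024 -240 -51 -60 0; -0.523 -0.088 -0.024 -240 -51 -60 0; -0.523 -0.088 -0.024 -240 -51 -60 0; -0.523 -0.088 -0.024 -240 -51 -60 0; -0.523 -0.088 -0.024 -240 -51 -60 0; -0.523 -0.088 -0.024 -240 -51 -60 0; -0.523 -0.088 -0.024 -240 -51 -60 0",
)

```text
clock: 14.58
position: [0.5075, -0.0242, 0.2038]
tool_rot: [-2.094, -0.0, 1.541]
force: [0.4, -0.6, -0.4]
grip_width: 0.0184
```

```bash
python3 - <<'E'
from mv import *
apply([-.523,-.088,-.024],[-240,-51,-60]);err();print(monitor.observe()["qpos"].round(2))
b=cams.grab_frame("top")[:,:,::-1];a=cams.grab_frame("scene")[:,:,::-1]
cv2.imwrite("pics/s13.png",cv2.resize(a[125:275,200:350],(600,600),interpolation=cv2.INTER_CUBIC))
cv2.imwrite("pics/t13.png",cv2.resize(b[120:220,225:358],(798,600),interpolation=cv2.INTER_CUBIC))
E
```

```text
clk 14.5833 pos err mm [-0.2  2.3 -0.5] rot err [ 0.001 -0.001 -0.001] F [ 0.4 -0.6 -0.4] w 0.01835294951969138
tcp in deck mm [  7.5   3.9 120.2]
[ 0.9   0.41 -1.22  2.31  1.37  0.5   0.16]
```

View pics/s13.png

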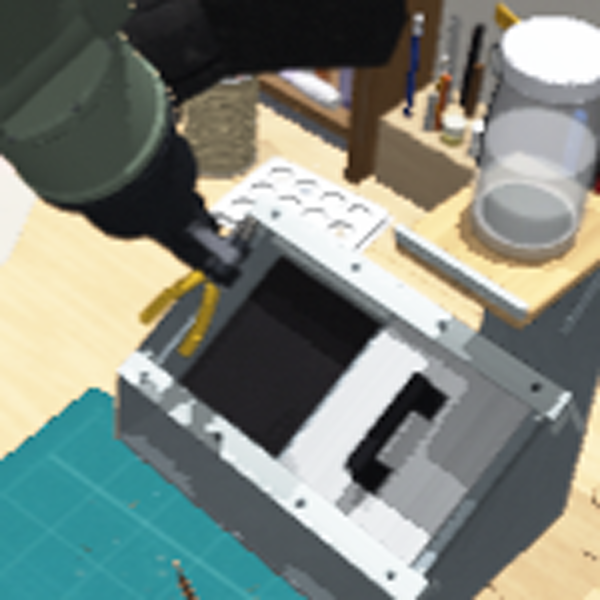

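View pics/t13.png

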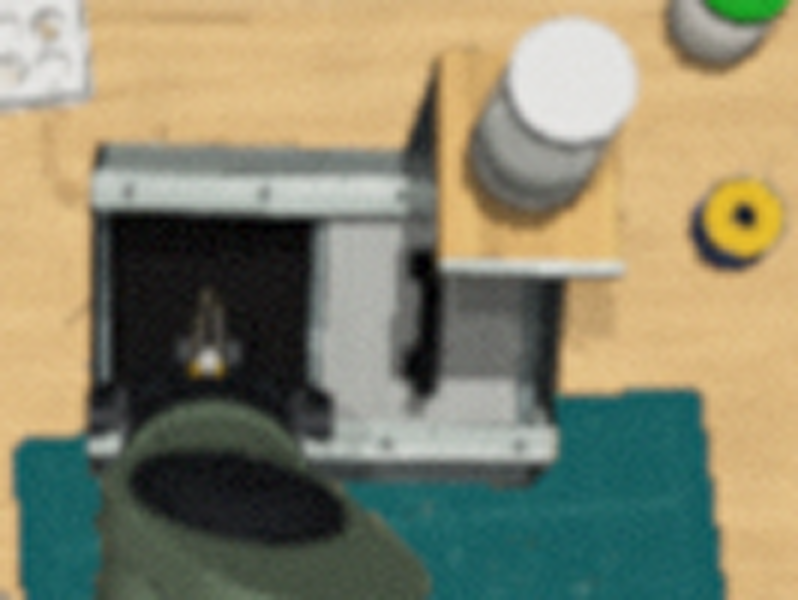

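Emit:
send_rows(
  series="0 0 0 -1 30 0 0; 0 0 0 -1 60 0 0; 0 0 0 -1 90 0 0; 0 0 0 -1 115 0 0; 0 0 0 -1 135 0 0; 0 0 0 -1 148 0 0; 0 0 0 -1 148 0 0; 0 0 0 -1 148 0 0; 0 0 0 -1 148 0 0",
)

```text
clock: 15.43
position: [0.5813, -0.0282, 0.0764]
tool_rot: [-2.094, 0.0, 1.54]
force: [0.1, -0.4, -0.8]
grip_width: 0.0183
```

```bash
python3 - <<'E'
from mv import *
apply([0,0,0],[-1,148,0]);err()
E
```

```text
clk 15.4333 pos err mm [-0.4  1.5  0.3] rot err [0. 0. 0.] F [ 0.1 -0.4 -0.8] w 0.018270661602305262
tcp in deck mm [  7.8   2.2 -27.1]
```

Emit:
send_rows(
  series="0 0 0 0 3 0 0; 0 0 0 0 6 0 0; 0 0 0 0 8 0 0; 0 0 0 0 9 0 0; 0 0 0 0 9 0 0; 0 0 0 0 9 0 0",
)

```text
clock: 15.93
position: [0.5861, -0.0289, 0.0682]
tool_rot: [-2.095, 0.001, 1.539]
force: [-2.4, -1.2, 5.6]
grip_width: 0.0183
```

```bash
python3 - <<'E'
from mv import *
apply([0,0,0],[0,9,0]);err()
E
```

```text
clk 15.9333 pos err mm [-0.   1.  -0.1] rot err [-0.     0.     0.001] F [-2.4 -1.2  5.6] w 0.018318049906576792
tcp in deck mm [  7.9   1.7 -36.6]
```

Light contact with the floor. Release gently.

Emit:
send_rows(
  series="0 0 0 0 0 0 0.15; 0 0 0 0 0 0 0.25; 0 0 0 0 0 0 0.35; 0 0 0 0 -1 0 0.4; 0 0 0 0 -1 0 0.45; 0 0 0 0 -1 0 0.45; 0 0 0 0 -1 0 0.45; 0 0 0 0 -1 0 0.45",
)

```text
clock: 16.6
position: [0.5855, -0.0286, 0.0688]
tool_rot: [-2.094, -0.0, 1.539]
force: [-0.7, -1.0, 0.4]
grip_width: 0.0384
```

```bash
python3 - <<'E'
from mv import *
apply([0,0,0],[0,-1,0]);err()
E
```

```text
clk 16.6 pos err mm [-0.2  1.3 -0.4] rot err [0.001 0.    0.   ] F [-0.7 -1.   0.4] w 0.03835502625802097
tcp in deck mm [  7.6   1.9 -35.8]
```

Emit:
send_rows(
  series="0 0 0 0 -10 0 0.45; 0 0 0 0 -30 0 0.45; 0 0 0 0 -60 0 0.45; 0 0 0 0 -90 0 0.45; 0 0 0 0 -120 0 0.45; 0 0 0 0 -150 0 0.45; 0 0 0 0 -180 0 0.45; 0 0 0 60 -190 0 0.45; 0 0 0 100 -190 0 0.45; 0 0 0 130 -190 0 0.45; 0 0 0 130 -190 0 0.45; 0 0 0 130 -190 0 0.45; 0 0 0 130 -190 0 0.45",
)

```text
clock: 17.68
position: [0.4941, 0.1054, 0.2336]
tool_rot: [-2.094, 0.0, 1.542]
force: [0.9, -0.8, 0.3]
grip_width: 0.0383
```

```bash
python3 - <<'E'
from mv import *
apply([0,0,0],[130,-190,0]);err()
b=cams.grab_frame("top")[:,:,::-1];a=cams.grab_frame("scene")[:,:,::-1]
cv2.imwrite("pics/s14.png",cv2.resize(a[145:295,215:365],(600,600),interpolation=cv2.INTER_CUBIC))
cv2.imwrite("pics/t14.png",cv2.resize(b[120:220,225:358],(798,600),interpolation=cv2.INTER_CUBIC))
E
```

```text
clk 17.6833 pos err mm [-0.6  2.5 -0.2] rot err [ 0.    -0.002 -0.001] F [ 0.9 -0.8  0.3] w 0.03825204960907077
tcp in deck mm [  7.3 133.1 154.7]
```

View pics/s14.png

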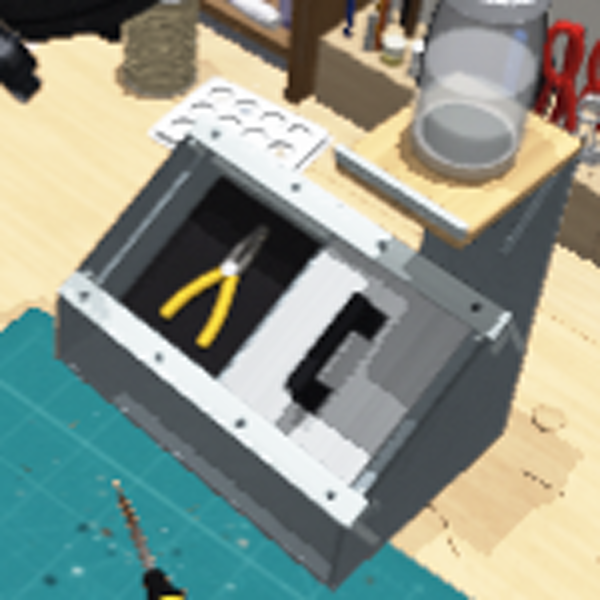

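View pics/t14.png

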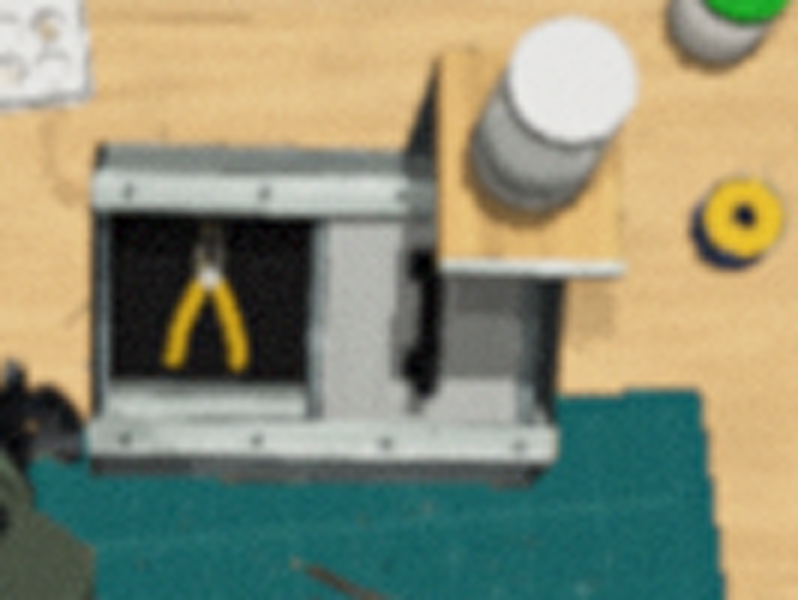

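Emit:
send_rows(
  series="0 0 0 0 0 0 0.45; 0 0 0 0 0 0 0.45; 0 0 0 0 0 0 0.45; 0 0 0 0 0 0 0.45",
)

```text
clock: 18.12
position: [0.4947, 0.1038, 0.2334]
tool_rot: [-2.094, 0.0, 1.538]
force: [-0.3, -0.7, 0.7]
grip_width: 0.0385
```

```bash
python3 - <<'E'
from mv import *
import numpy as np
a=cv2.imread("pics/s14.png"); b=cams.grab_frame("scene")[:,:,::-1]
b=cv2.resize(b[145:295,215:365],(600,600),interpolation=cv2.INTER_CUBIC)
print("diff in bay/cover",np.abs(a[180:460,120:420].astype(int)-b[180:460,120:420]).mean()); err()
bot.job_done()
E
```

```text
diff in bay/cover 0.4250436507936508
clk 18.1667 pos err mm [ 0.   0.9 -0.4] rot err [0.001 0.001 0.001] F [-0.6 -0.3  0.4] w 0.038407262002289964
tcp in deck mm [  7.8 131.6 154.1]
the job is handed in; nothing more can be done
```

The cover is parked under the shelf and the pliers are lying in the open bay. I handed the job in at 18.2 s of the 64 s allowed; no verdict is reported.

- **Cover:** I gripped the handle square to the slope, lifted the cover about 18 mm, slid it about 131 mm to the right and lowered it until it touched the parking deck. The touch-down force peaked at about 33 N, so I backed off 1 mm and released. The last pictures show it lying flat, at deck y of about -130 mm (it has to be beyond -118 mm).
- **Pliers:** I gripped them across the pivot and set them down in the bay with light contact on the floor. The last pictures show them flat and near the middle, jaws up the slope.
- **At rest:** Two views of the bay and cover about 0.4 s apart showed no change, and the tool was clear with no force on it.
- **Screwdriver and reel:** I never went near either of them. The reel looks unmoved in the last pictures. The last pictures I viewed did not cover the screwdriver, but it was in place in the view taken when I lifted the pliers.

The two cameras disagreed by up to about 5 mm in my first fit of the console. A second fit brought them to within about 2 to 3 mm, apart from two scene-camera points, at a lip corner and a lip edge, that stayed 2 to 3 pixels off. The touch contacts on the parking deck and bay floor came within about 1 mm of the expected heights.

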